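Dot-mark a brass plate with the spring punch

TASK

The spring-return marking punch lies in its sloping wooden rest: pick it up, stand it on its foot on the brass plate, centred over the crossing of the scribed lines, and let go of it. Then take it again, now by its red head, press it squarely and steadily all the way down without forcing it, keep it there a moment, and lift it straight up off the plate without sliding. Finally stand it gently on its foot near the middle of the bare wooden block and let go; leave the plate and the other things on the bench where they are.

Things in the scene. Friction and masses are not known exactly. Their poses are not given: they have to be found in the camera images.
- punch: marking punch 108 mm tall, 0.35 kg, round; stands by itself on its foot. Origin: centre of the foot's flat underside; +z runs up its axis to the head. In mm along z: steel foot disc 46 diameter 0-6, open cage 38 diameter 6-24, collar 42 diameter 24-30, blue sleeve 26 diameter 30-78, thin neck with spring 78-90, red head 32 diameter 90-108
- sleeve (a point): grip point on the axis of the blue sleeve, 55 mm above the foot's underside. In the rest the punch lies foot lowest, its axis rising 30 degrees towards the head; the foot sits in a seat (floor, end stop, two cheeks), the sleeve from 70 to 78 mm in an open fork. Below 66 mm the sleeve is free on both sides with 30 mm of air beneath. It lifts out upwards, square to the slope
- head (a point): centre of the red head, on the punch's axis, 99 mm above the foot's underside (9 mm below its top) while the plunger is up
- plunger (a joint): how far head and die are pushed down, in m: 0 is up, 0.010 fully down on a hard stop, where the die's point is level with the foot's underside and dots the metal. The spring needs 4 N to start moving and 12 N fully down. 14 to 25 N on the stop is a firm press; meet the stop slowly: a push over 60 N, even brief, is forcing it
- plate: brass plate 110 x 84 x 4 mm, lying loose on the steel bench block (fixed, 125 x 105 x 22 mm high); 0.3 kg. Origin: centre of its underside, x along the 110 side, z up
- cross (a point): crossing of the two thin dark lines scribed across the plate (parallel to its sides), on its upper face, 10 mm along x and -6 mm along y from the plate's centre; about 26 mm above the bench
- rest: sloping wooden rest of the punch, fixed. Foot 135 x 76 x 12 mm. Origin: centre of its underside; its +x axis points horizontally from the punch's foot towards its head. As it lies there, the punch's origin is at x -45, y 0, z 43 mm; the fork's tips reach 82 mm above the bench
- wood_block: bare hardwood block, fixed, 120 x 120 mm, 20 mm high. Origin: centre of its underside
- hammer: bystander: small hammer lying on the bench, 200 mm long, under 60 mm high; origin under its middle
- pot: bystander: white cup, 68 mm across, 40 mm high; origin under its centre
- pliers: bystander: pliers with red grips lying on the bench, about 160 mm long; origin near the pivot
Not all that is in view belongs to the job. What is meant by the plate is not turquoise, and is the smaller of those in its own colour.

How it is judged (in metres and radians):
On the way, in this order (a step that is already met when the one before it is completed fails the run):
1. the punch stands upright on its foot on the plate, within 8 mm of the cross, untouched by the fingers (horizontal distance between punch and cross below 0.008 m and z of punch in the frame of plate below 0.007 m and angle between punch's own z axis and vertical below 0.05 rad and contact force between the fingers and punch below 0.1 N), for 0.2 s.
2. held by its head, the punch is pressed fully down (over 9 mm, over 8 N on the plate), square within 3 degrees and within 4 mm of the cross, for 0.3 s (value of joint plunger above 0.009 m and contact force between punch and plate above 8 N and contact force between the fingers and punch above 3 N and angle between punch's own z axis and vertical below 0.05 rad and horizontal distance between punch and cross below 0.004 m and distance between the grasp point and head below 0.03 m), for 0.3 s.
3. lifted straight up: foot over 15 mm clear of the plate and still within 7 mm of being above the cross, upright within 6 degrees, spring back up (z of punch in the frame of plate above 0.019 m and horizontal distance between punch and cross below 0.007 m and angle between punch's own z axis and vertical below 0.1 rad and value of joint plunger below 0.003 m).
At the end, for the whole second after the job is handed in: the punch stands upright (within 3 degrees) and at rest on its foot on the wooden block, its axis within 30 mm of the block's centre, plunger up; the plate's cross is within 8 mm of where it started, and hammer, cup and pliers within 15 mm of where they were (horizontal distance between punch and wood_block below 0.03 m and z of punch in the frame of wood_block between 0.017 and 0.023 m and angle between punch's own z axis and vertical below 0.05 rad and linear speed of punch below 0.01 m/s and value of joint plunger below 0.002 m and distance of cross from where it was at the start of the episode below 0.008 m and distance of each of hammer, pot, pliers from where it was at the start of the episode below 0.015 m); the robot touches nothing.
It fails at once if the plunger is pressed more than 6 mm down anywhere but upright over the cross (more than 5 mm off it, or tilted more than 4 degrees): a stray or smeared mark (value of joint plunger above 0.006 m and (horizontal distance between punch and cross above 0.005 m or angle between punch's own z axis and vertical above 0.07 rad)).
It fails at once if the punch is forced or banged on the plate (over 60 N) (contact force between punch and plate above 60 N).
It fails at once if the punch is banged on the wooden block (over 60 N) (contact force between punch and wood_block above 60 N).
It fails at once if the plate is shoved more than 8 mm (distance of cross from where it was at the start of the episode above 0.008 m).
It fails at once if hammer, cup or pliers pushed more than 15 mm (distance of any of hammer, pot, pliers from where it was at the start of the episode above 0.015 m).
It also fails if it takes over 70 s, if anything falls off the work surface, if the arm or the gripper's body presses on something with over 40 N, if the wrist force passes 120 N, or if a joint passes its speed limit or range.

ROBOT

A 6-joint arm with a two-finger parallel gripper is mounted at the origin on the work surface. World frame = base frame: x ahead of the robot, y to its left, z up, the work surface at z = 0. Lengths are in mm, angles in rad, forces in N, time in s.
With the tool pointing down it reaches from about 300 to 775 mm from the base axis. Payload 14.6 kg.
Tool frame: the origin (TCP) lies at the very end of the fingers, on their centre line; the grasp point (between the pads) lies 19 mm behind it (grip_point_offset is the distance from the TCP to the grasp point, in mm); z points along the fingers, y is the line along which they close (so a half turn about z gives the same grasp; the last joint's range is limited). The gripper opens to 94 mm and grips with 3 to 60 N. Pads are 16 mm wide; open, the fingers measure 119 mm over their backs; the gripper's body (75 mm by 177 mm) begins 78 mm behind the grasp point.
Start: joints at [1.097, 0.3, 1.521, -0, 1.321, -0.067], TCP at [217.616, 505.106, 205.446] pointing down, gripper open.
Joint ranges: [-3.03, 3.03], [-0.79, 2.21], [0.23, 2.52], [-1.04, 4.18], [0, 3.07], [-2.55, 2.55]. Speed limits (rad/s): [2.22, 2.22, 2.57, 3.14, 3.14, 3.14].

INTERFACE

Orientations are given as [roll, pitch, yaw] about the fixed x, y, z axes, in that order (R = Rz(yaw) Ry(pitch) Rx(roll)).
In Python, from cell import read_state, camera, camera_info, sign_off, grip_point_offset gives the robot as it stands.
- The arm moves only by the shell command python3 -m handwheel 'ROWS' [FORCE]. ROWS is text: rows parted by semicolons, each of 5 numbers parted by spaces: the shift along the world's x, y, z in units of 40 mm (1.0 is 40 mm), then the turn about the world's z in units of 5 degrees (1.0 is 5 degrees), then the closure, from 0 (fully open) to 1 (shut). In form: dx dy dz yaw gripper; .... A call has 1 to 12 rows; each row shifts and turns the commanded pose from where the row before left it; what a row does not reach is not made up. A row lasts 1/12 s, in which the tool goes at most 41.7 mm and 7.16 degrees, less where a joint would pass 70% of its speed; a pose out of reach is approached as far as the arm can. A call is refused whole if a number of a shift passes 1 or a number of a turn 1, either way. A call with a gripper value outside its range is refused whole. The fingers move at their own pace and stop on an object; FORCE is the grip in N (left out, the last holds). Time passes only in rows, so rows that do not move let the fingers close. It gives the time, the measured TCP pose, the force, the opening and the grip force at its end, in the units of the state.
- read_state(): the state, without advancing time (a new reading comes with each control period).
- camera(name): name is "scene" or "top" or "wrist"; returns (picture, depth): 400x640x3 uint8, red, green, blue; 400x640 float32, mm along the optical axis (not along the pixel's ray), 0 where there is no reading.
- camera_info(name): a dict with "intrinsics" (3x3 intrinsics, pixels), "k1" (the pictures are not rectified: a ray, as slopes to the right and down, at radius r is drawn at 1 + k1 r^2 times it, then the intrinsics apply), "world_from_camera" (4x4, takes a point from camera to world coordinates). Camera axes: x right, y down, z forward; pixel columns grow to the right and rows downward; lengths in mm; the calibration is good to about 2 mm. A picture is of the moment at which its call begins: read the wrist's pose just before it. camera_info takes no time and is no camera call; for the wrist camera it gives the pose at the moment of the call.
- sign_off(): hands the job in; it is judged then, once.
The state is a dict: "clock": time; "joints": joint angles; "qd": joint speeds; "effort": joint torques, N m; "eef_pos": TCP position; "eef_rot": TCP orientation; "wrist_force": force on the tool from outside, world axes, zero at the start; "moment": the same for the moment, N m; "finger_gap": finger opening in mm; "finger_force": force on a finger pad.
Only numpy, scipy, OpenCV 4.12 (cv2) and the standard library are available. Lean on these libraries where they do the work, as an engineer would, in place of code of your own. Each camera call takes 0.05 s, during which the arm holds its last target. There are 200 camera calls.

## Working session

There is one attempt and no reset: what is moved stays moved. The work goes in short steps, Python scripts to look and compute and a shell command to move; the robot and the scene stay as the last step left them, time stands still between calls to the robot, and variables do not carry over. Pictures are saved under pics/ and viewed, at most 10 in all, crops included, and the job is handed in when it is done.

```bash
mkdir -p pics; cat > h.py <<'E'
import numpy as np, cv2
from cell import *
def save(n,fn):
    p,d=camera(n); cv2.imwrite('pics/'+fn,p[:,:,::-1]); return p,d
def ray(n,uv,ci=None):
    ci=ci or camera_info(n); K=np.array(ci['intrinsics']); T=np.array(ci['world_from_camera'])
    q=np.array([(uv[0]-K[0,2])/K[0,0],(uv[1]-K[1,2])/K[1,1]]); s=q.copy()
    for _ in range(20): s=q/(1+ci['k1']*(s@s))
    return T[:3,3],T[:3,:3]@np.array([s[0],s[1],1.])
def onz(n,uv,z,ci=None):
    o,r=ray(n,uv,ci); return o+r*(z-o[2])/r[2]
def dep(n,uv,d,ci=None):
    o,r=ray(n,uv,ci); return o+r*d[int(uv[1]),int(uv[0])]
E
python3 - <<'E'
from h import *
save('top','top.png');save('scene','scene.png')
for n in('top','scene','wrist'):
    c=camera_info(n);print(n,np.round(c['intrinsics'],1).tolist(),c['k1'],np.round(c['world_from_camera'],3).tolist())
print(read_state(),grip_point_offset)
E
```

```text
top [[511.1, 0.0, 327.2], [0.0, 511.1, 194.3], [0.0, 0.0, 1.0]] -0.1627748320620335 [[-0.022, -0.981, 0.194, 322.273], [-1.0, 0.023, 0.002, 5.725], [-0.007, -0.194, -0.981, 1097.403], [0.0, 0.0, 0.0, 1.0]]
scene [[361.3, 0.0, 320.9], [0.0, 361.3, 198.3], [0.0, 0.0, 1.0]] -0.038891295857413605 [[-0.665, 0.576, -0.475, 889.127], [0.747, 0.517, -0.418, 349.891], [0.004, -0.633, -0.774, 696.849], [0.0, 0.0, 0.0, 1.0]]
wrist [[298.5, 0.0, 317.4], [0.0, 298.5, 195.5], [0.0, 0.0, 1.0]] -0.05429780941434932 [[0.395, 0.88, 0.262, 140.913], [0.919, -0.378, -0.114, 537.979], [-0.001, 0.286, -0.958, 383.633], [0.0, 0.0, 0.0, 1.0]]
{'clock': 0.1, 'joints': array([ 1.09741538e+00,  3.00390821e-01,  1.52152525e+00, -2.40050984e-05,
        1.32069863e+00, -6.65966232e-02]), 'qd': array([ 0.00058822, -0.00081174, -0.00321958,  0.00023675,  0.0005435 ,
        0.00054163]), 'effort': array([ 9.63531529e-04, -5.32637930e+01, -3.53288198e+01,  7.10535957e-02,
        2.33821169e-02, -9.21742981e-05]), 'eef_pos': array([217.5097966 , 504.90321945, 204.95398124]), 'eef_rot': array([-3.14057132e+00, -4.48143484e-05,  2.73481426e+00]), 'wrist_force': array([-0.09212766, -0.18820164,  0.80140433]), 'moment': array([ 0.00079906, -0.0177849 ,  0.04532829]), 'finger_force': 0.0, 'finger_gap': 93.70774157789836} 18.8
```

View pics/top.png

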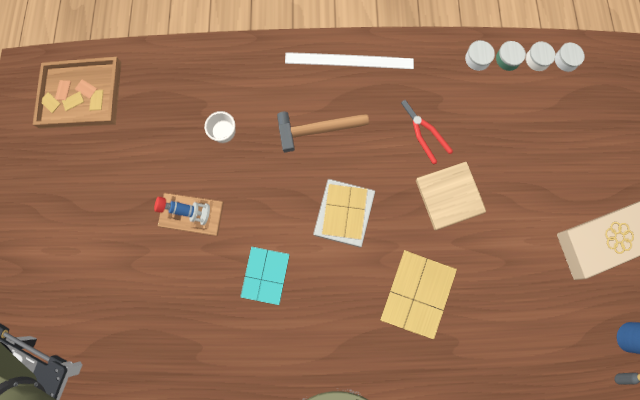

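View pics/scene.png

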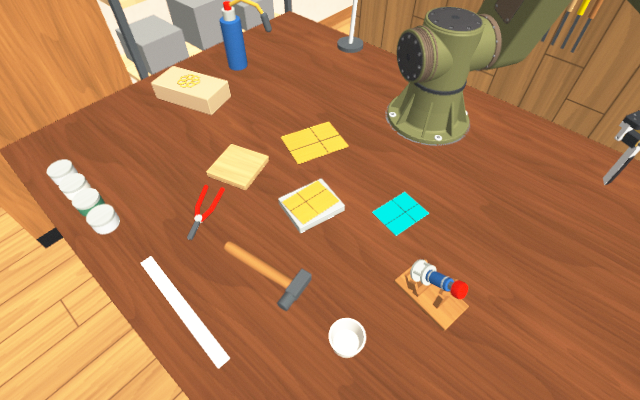

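The top view shows the punch in its rest at about (188,210), with the red head at (160,205) and the foot to the right. The target plate is the smaller yellow one on the grey steel block, about (345,210). The bare block is at (451,195), the cup at (220,127), the hammer at (325,127) and the pliers at (425,130). The scene view agrees.

```bash
cat > m.py <<'E'
from h import *
def mask(p,lo,hi,box):
    h=cv2.cvtColor(p,cv2.COLOR_RGB2HSV); m=cv2.inRange(h,lo,hi); o=np.zeros_like(m); x0,y0,x1,y1=box
    o[y0:y1,x0:x1]=m[y0:y1,x0:x1]; return o
def big(m):
    c,_=cv2.findContours(m,cv2.RETR_EXTERNAL,cv2.CHAIN_APPROX_NONE); return max(c,key=cv2.contourArea)
def cen(m):
    ys,xs=np.nonzero(m); return np.array([xs.mean(),ys.mean()])
E
python3 - <<'E'
from m import *
p,d=camera('top')
red=mask(p,(0,150,90),(6,255,255),(140,180,240,250)); bl=mask(p,(100,120,40),(125,255,255),(140,180,240,250))
for n,m,z in(('head',red,92.5),('sleeve',bl,70)):
    u=cen(m); print(n,u,(m>0).sum(),onz('top',u,z),dep('top',u,d))
def rect(n,m,z):
    c=big(m).reshape(-1,2).astype(float); w=np.array([onz('top',u,z)[:2] for u in c],np.float32)
    print(n,cv2.minAreaRect(w), 'depth z',dep('top',c.mean(0),d)[2])
ye=mask(p,(18,90,120),(32,255,255),(300,170,385,255)); 
rect('plate',cv2.morphologyEx(ye,cv2.MORPH_CLOSE,np.ones((5,5))),26)
z=np.array([[dep('top',(x,y),d)[2] for x in range(400,500)] for y in range(150,240)])
m=np.zeros(p.shape[:2],np.uint8); m[150:240,400:500]=(abs(z-20)<7)*255
rect('block',cv2.morphologyEx(m,cv2.MORPH_OPEN,np.ones((5,5))),20)
cv2.imwrite('pics/topx.png',cv2.resize(np.hstack([p[160:260,140:240,::-1],p[160:260,295:395,::-1]]),None,fx=4,fy=4,interpolation=2))
E
```

```text
head [159.43708609 204.21192053] 151 [508.11059158 350.26567542  92.5       ] [505.45982332 345.35118425 106.83383679]
sleeve [180.65789474 208.75789474] 190 [501.7310196  312.00795513  70.        ] [499.50571853 308.21001109  82.73992486]
plate ((497.7175598144531, -27.601531982421875), (81.04335021972656, 108.760498046875), 81.12002563476562) depth z 24.746486137574493Traceback (most recent call last):
  File "<stdin>", line 11, in <module>
  File "h.py", line 13, in dep
    o,r=ray(n,uv,ci); return o+r*d[int(uv[1]),int(uv[0])]
        ~~~^^^^^^^^^
  File "h.py", line 6, in ray
    ci=ci or camera_info(n); K=np.array(ci['intrinsics']); T=np.array(ci['world_from_camera'])
             ~~~~~~~~~~~^^^
ValueError: time passes only in moves, steps and waits
```

```bash
python3 - <<'E'
from m import *
p,d=camera('top'); ci=camera_info('top')
def rect(n,m,z):
    c=big(m).reshape(-1,2).astype(float); w=np.array([onz('top',u,z,ci)[:2] for u in c],np.float32)
    print(n,cv2.minAreaRect(w), 'depth z',dep('top',c.mean(0),d,ci)[2])
def zm(x0,y0,x1,y1,lo,hi):
    m=np.zeros(p.shape[:2],np.uint8)
    for y in range(y0,y1):
        for x in range(x0,x1): m[y,x]=255*(lo<dep('top',(x,y),d,ci)[2]<hi)
    return cv2.morphologyEx(m,cv2.MORPH_OPEN,np.ones((3,3)))
rect('block',zm(400,150,500,240,12,28),20)
rect('steel+plate',zm(300,165,390,255,12,40),24)
rect('rest',zm(145,180,235,250,6,200),12)
cv2.imwrite('pics/topx.png',cv2.resize(np.hstack([p[160:260,140:240,::-1],p[160:260,295:395,::-1]]),None,fx=4,fy=4,interpolation=2))
print(onz('top',(347,208),26,ci))
for k in ((220,127),(287,130),(420,130)): print(onz('top',k,20,ci))
E
```

```text
block ((528.1569213867188, -259.6851806640625), (118.38246154785156, 121.66313934326172), 17.605470657348633) depth z 18.40135637035678
steel+plate ((493.80938720703125, -27.713645935058594), (104.5263671875, 125.37432098388672), 74.2264633178711) depth z 23.92566984591417
rest ((502.0238952636719, 315.723876953125), (151.6658477783203, 74.78443908691406), 80.58395385742188) depth z 70.47615120847809
[503.11817097 -33.3004521   26.        ]
[693.72009584 244.02079141  20.        ]
[682.05925785  93.8492289   20.        ]
[ 675.53050146 -200.97595085   20.        ]
```

View pics/topx.png

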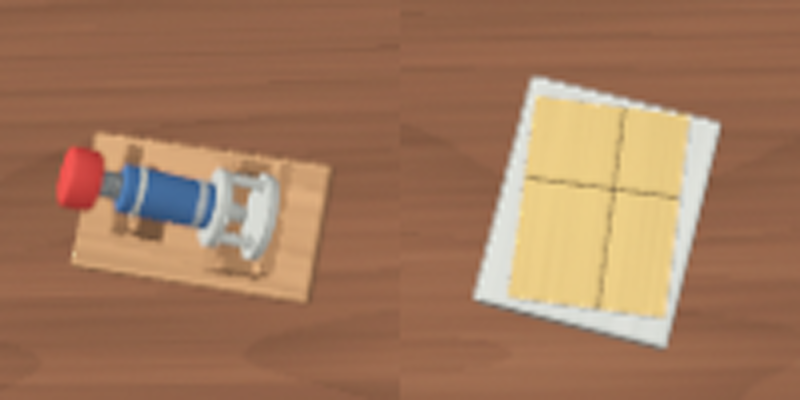

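Scaled crop: the punch axis runs from the head at left to the foot at right. The scribed lines cross at full-image (348,207), i.e. world about (506,-35), which agrees with the plate centre plus the given offset.

```bash
python3 -m handwheel '.59 -.4 0 -1 0;.59 -.4 0 -1 0;.59 -.4 0 -1 0;.59 -.4 0 -1 0;.59 -.4 0 -1 0;.59 -.4 0 -1 0;.59 -.4 0 -1 0;.59 -.4 0 -1 0;.59 -.4 0 -1 0;.59 -.4 0 -1 0;.59 -.4 0 -1 0;.59 -.4 0 -1 0' 20; python3 -m handwheel '0 0 0 -1 0;0 0 0 -1 0;0 0 0 -1 0;0 0 0 -.2 0;0 0 0 0 0;0 0 0 0 0;0 0 0 0 0'
python3 - <<'E'
from m import *
s=read_state();print(s['eef_pos'],s['eef_rot'])
ci=camera_info('wrist');p,d=save('wrist','w1.png')
for n,m in(('red',mask(p,(0,150,90),(6,255,255),(0,0,640,400))),('blue',mask(p,(100,120,40),(125,255,255),(0,0,640,400)))):
    u=cen(m); r=cv2.minAreaRect(big(m)); print(n,u,(m>0).sum(),r,dep('wrist',u,d,ci),onz('wrist',u,92.5 if n=='red' else 71,ci))
E
```

```text
clock: 1.2
eef_pos: [501.8, 312.1, 205.3]
eef_rot: [-3.141, 0.0, 1.683]
wrist_force: [0.1, 1.2, -0.7]
finger_gap: 94.1
finger_force: 0.0
clock: 1.78
eef_pos: [500.7, 313.2, 205.4]
eef_rot: [-3.142, -0.0, 1.411]
wrist_force: [0.7, 0.4, -0.9]
finger_gap: 93.7
finger_force: 0.0
[500.72571676 313.18459657 205.44621529] [-3.14154066e+00 -2.59663009e-06  1.41060654e+00]
red [320.74401009 155.55359395] 793 ((321.0, 156.0), (30.0, 30.0), 90.0) [510.21624261 351.63886244 105.23845571] [510.04850733 349.63956284  92.5       ]
blue [320.58035714 188.29464286] 448 ((321.0, 195.5), (17.0, 18.0), 90.0) [504.49992099 315.09555354  86.22036671] [504.02022608 310.99205896  71.        ]
```

View pics/w1.png

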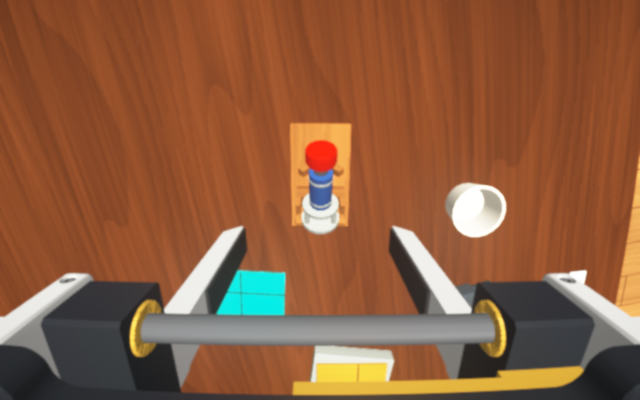

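The wrist view shows the punch at column ~320, vertical in the picture (head (321,156), foot (321,212)), so the yaw is aligned. The rest board spans rows 124–226. The board edges will fix the distance along the axis.

```bash
python3 - <<'E'
from m import *
t=np.array([[95,133],[330,165],[307,300],[72,263]])/4+[140,160]
ct=camera_info('top'); w=np.array([onz('top',u,12,ct)[:2] for u in t])
cw=camera_info('wrist'); v=np.array([onz('wrist',u,12,cw)[:2] for u in ((290.5,124),(350.5,124),(348.5,226),(291.5,226))])
a=np.deg2rad(80.8);R=np.array([[np.sin(a),-np.cos(a)],[np.cos(a),np.sin(a)]])
for q in (w,v): print(q.round(1).tolist(),q.mean(0),'lat,along',(q@R.T).round(1).tolist(),R@q.mean(0),np.linalg.norm(q-np.roll(q,1,0),axis=1))
print(R@read_state()['eef_pos'][:2])
E
```

```text
[[547.4, 369.0], [526.5, 236.4], [452.8, 247.9], [475.2, 379.3]] [500.4882412  308.13781009] lat,along [[481.4, 451.8], [481.9, 317.5], [407.4, 317.1], [408.5, 450.4]] [444.78465408 384.19266141] [ 72.92046633 134.24740972  74.53531055 133.33727013]
[[478.7, 381.1], [550.9, 369.5], [531.0, 237.3], [455.4, 249.5]] [503.99808101 309.34167291] lat,along [[411.6, 452.7], [484.7, 452.8], [486.2, 319.1], [409.7, 319.1]] [448.05686922 385.94219541] [133.61266816  73.10977075 133.65231892  76.55202543]
[444.19525894 389.21914172]
```

```bash
python3 -m handwheel '.05 0 -.6 0 0;0 0 -.6 0 0;0 0 -.6 0 0;0 0 -.6 0 0;0 0 -.6 0 0;0 0 -.5 0 0;0 0 -.32 0 0;0 0 0 0 0;0 0 0 0 0' 15
python3 -m handwheel '0 0 0 0 1;0 0 0 0 1;0 0 0 0 1;0 0 0 0 1;0 0 0 0 1;0 0 0 0 1;0 0 0 0 1;0 0 0 0 1' 15
```

```text
clock: 2.58
eef_pos: [502.9, 313.2, 52.9]
eef_rot: [-3.141, 0.0, 1.409]
wrist_force: [1.1, 1.5, 0.1]
finger_gap: 93.9
finger_force: 0.0
clock: 3.25
eef_pos: [502.8, 313.1, 52.7]
eef_rot: [-3.142, 0.0, 1.408]
wrist_force: [0.5, 0.5, 0.2]
finger_gap: 44.1
finger_force: 0.0
```

```bash
python3 -m handwheel '0 0 0 0 1;0 0 0 0 1;0 0 0 0 1;0 0 0 0 1;0 0 0 0 1;0 0 0 0 1'
```

```text
clock: 3.75
eef_pos: [503.4, 312.9, 52.9]
eef_rot: [3.14, -0.0, 1.408]
wrist_force: [4.0, -3.0, 0.1]
finger_gap: 25.5
finger_force: 15.0
```

```bash
python3 -m handwheel '-.017 -.103 .18 0 1;-.017 -.103 .18 0 1;-.017 -.103 .18 0 1;-.017 -.103 .18 0 1;-.017 -.103 .18 0 1;-.017 -.103 .18 0 1;0 0 .5 0 1;0 0 .5 0 1;0 0 .5 0 1;0 0 .5 0 1;0 0 0 0 1;0 0 0 0 1'
python3 - <<'E'
from m import *
save('scene','s2.png'); p,d=save('wrist','w2.png')
a=cv2.imread('pics/s2.png')[130:370,300:640];b=cv2.imread('pics/w2.png')[60:300,160:480]
cv2.imwrite('pics/c2.png',np.hstack([a,b]))
E
```

```text
clock: 4.75
eef_pos: [498.9, 288.3, 176.3]
eef_rot: [3.14, -0.001, 1.408]
wrist_force: [-1.1, 0.7, -3.9]
finger_gap: 25.8
finger_force: 15.0
```

View pics/c2.png

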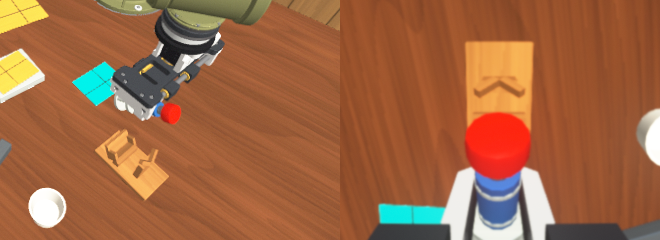

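Crops: the punch is out of the rest, held by the sleeve between the fingers and still sloping; the head is the red disc at (497,145) in the right half. I'll relax the grip in steps so it swings to hang foot-down, tracking the head from the wrist depth.

```bash
cat > tilt.py <<'E'
from m import *
s=read_state();ci=camera_info('wrist');p,d=camera('wrist')
m=mask(p,(0,150,60),(6,255,255),(200,0,440,330)); c=big(m); m=cv2.drawContours(np.zeros_like(m),[c],-1,255,-1)
ys,xs=np.nonzero(m); P=np.array([dep('wrist',(x,y),d,ci) for x,y in zip(xs,ys) if d[y,x]>0])
g=s['eef_pos']+[0,0,18.8]; u=np.array([np.sin(s['eef_rot'][2]-np.pi/2+np.pi/2)*0+np.cos(s['eef_rot'][2]),np.sin(s['eef_rot'][2]),0])
q=np.median(P,0)-g; print('head surf rel grasp: along',q@u,'z',q[2],'lat',q@np.cross([0,0,1],u),'n',len(P),cen(m), 'top z',np.percentile(P[:,2],98)-g[2])
E
python3 tilt.py
python3 -m handwheel '0 0 0 0 1;0 0 0 0 1;0 0 0 0 1;0 0 0 0 1' 9; python3 tilt.py
python3 -m handwheel '0 0 0 0 1;0 0 0 0 1;0 0 0 0 1;0 0 0 0 1' 6; python3 tilt.py
```

```text
head surf rel grasp: along 40.83770814468947 z 30.181980556280024 lat 0.11209606014239788 n 3497 [317.33285958 204.55486072] top z 37.427144364341785
clock: 5.23
eef_pos: [498.7, 288.4, 175.5]
eef_rot: [-3.141, 0.0, 1.408]
wrist_force: [0.4, -0.2, -3.0]
finger_gap: 25.8
finger_force: 9.0
head surf rel grasp: along 40.810431982746785 z 30.273820925470858 lat 0.11596550712955805 n 3511 [317.44267877 204.57065834] top z 37.39292524990498
clock: 5.62
eef_pos: [498.7, 288.4, 175.9]
eef_rot: [3.142, 0.0, 1.408]
wrist_force: [0.6, 0.2, -3.1]
finger_gap: 26.1
finger_force: 6.0
head surf rel grasp: along 40.778482490572614 z 30.251663889571773 lat 0.10819389472924959 n 3516 [317.45219858 204.59858156] top z 37.63296451057272
```

```bash
python3 -m handwheel '.09 .547 0 0 1;.09 .547 0 0 1;.09 .547 0 0 1;.09 .547 0 0 1;.09 .547 0 0 1;.09 .547 0 0 1;0 0 0 0 1' 8; python3 -m handwheel '0 0 -.5 0 1;0 0 -.5 0 1;0 0 -.5 0 1;0 0 -.5 0 1;0 0 -.5 0 1;0 0 -.5 0 1;0 0 -.3 0 1;0 0 -.12 0 1;0 0 0 0 1;0 0 0 0 1' ; python3 tilt.py
```

```text
clock: 6.25
eef_pos: [519.9, 422.7, 175.1]
eef_rot: [-3.141, -0.0, 1.411]
wrist_force: [-1.1, 0.5, -3.3]
finger_gap: 25.9
finger_force: 8.0
clock: 7.08
eef_pos: [520.8, 419.9, 40.0]
eef_rot: [3.141, -0.001, 1.408]
wrist_force: [0.9, 0.1, -2.1]
finger_gap: 25.9
finger_force: 8.0
head surf rel grasp: along 40.61659734915241 z 30.007389797945052 lat 0.19054971149999275 n 3615 [317.29468466 203.85926742] top z 37.494683544191545
```

```bash
python3 -m handwheel '-.016 -.1 0 0 1;-.016 -.1 0 0 1;-.016 -.1 .06 0 1;-.016 -.1 .06 0 1;-.016 -.1 .06 0 1;-.005 -.03 .02 0 1;0 0 0 0 1;0 0 0 0 1' 6 ; python3 tilt.py
```

```text
clock: 7.8
eef_pos: [517.0, 398.4, 47.2]
eef_rot: [3.141, 0.0, 1.408]
wrist_force: [0.1, 0.7, -0.1]
finger_gap: 25.8
finger_force: 6.0
head surf rel grasp: along 36.05806558051882 z 37.8615308228881 lat 0.06356996264889873 n 3951 [317.35735887 218.60357863] top z 45.42348189887478
```

```bash
python3 -m handwheel '-.016 -.1 .03 0 1;-.016 -.1 .03 0 1;-.016 -.1 .03 0 1;0 0 0 0 1;0 0 0 0 1' 6 ; python3 tilt.py;  python3 -m handwheel '-.016 -.1 .02 0 1;-.016 -.1 .02 0 1;0 0 0 0 1;0 0 0 0 1' 6 ; python3 tilt.py
```

```text
clock: 8.27
eef_pos: [514.9, 386.0, 50.6]
eef_rot: [-3.141, 0.0, 1.408]
wrist_force: [0.1, 0.0, -2.3]
finger_gap: 26.0
finger_force: 6.0
head surf rel grasp: along 30.444003560346125 z 43.60934334471662 lat -0.012972258810598014 n 4051 [317.42361624 236.01918819] top z 50.28047352141826
clock: 8.65
eef_pos: [513.7, 378.3, 52.3]
eef_rot: [-3.142, 0.0, 1.408]
wrist_force: [-0.1, 1.6, -2.8]
finger_gap: 25.8
finger_force: 6.0
head surf rel grasp: along 26.45948048269162 z 46.539881934391886 lat -0.1357538681563557 n 4214 [317.71306818 248.29261364] top z 52.00960956955193
```

```bash
python3 -m handwheel '-.016 -.1 0 0 1;-.016 -.1 0 0 1;-.016 -.1 0 0 1;0 0 0 0 1;0 0 0 0 1' 6 ; python3 tilt.py;  python3 -m handwheel '-.016 -.1 -.01 0 1;-.016 -.1 -.01 0 1;0 0 0 0 1;0 0 0 0 1' 6 ; python3 tilt.py
```

```text
clock: 9.12
eef_pos: [511.7, 366.1, 52.1]
eef_rot: [-3.141, 0.001, 1.408]
wrist_force: [-0.3, 1.1, -2.9]
finger_gap: 25.8
finger_force: 6.2
head surf rel grasp: along 21.4882446658763 z 50.2118008640588 lat -0.14959980154111616 n 4298 [317.58070501 263.38752319] top z 53.59770308830355
clock: 9.5
eef_pos: [510.5, 358.3, 51.4]
eef_rot: [-3.142, 0.0, 1.408]
wrist_force: [1.2, 2.4, -2.4]
finger_gap: 25.4
finger_force: 5.7
head surf rel grasp: along 21.129111522312282 z 51.448231597615134 lat -0.07425456880165346 n 4390 [317.46187018 265.52292329] top z 53.82535750820426
```

```bash
python3 -m handwheel '0 0 .25 0 1;0 0 .25 0 1;.078 .484 0 0 1;.078 .484 0 0 1;.078 .484 0 0 1;.078 .484 0 0 1;0 0 0 0 1;0 0 0 0 1;0 0 -.25 0 1;0 0 -.25 0 1;0 0 0 0 1;0 0 0 0 1' 6
python3 tilt.py
python3 -m handwheel '0 0 -.1 0 1;0 0 -.07 0 1;0 0 0 0 1;0 0 -.04 0 1;0 0 0 0 1;0 0 0 0 1' 6; python3 tilt.py
```

```text
clock: 10.55
eef_pos: [522.8, 435.0, 50.5]
eef_rot: [-3.14, 0.001, 1.408]
wrist_force: [-0.3, 0.2, 0.7]
finger_gap: 0.4
finger_force: 0.0
head surf rel grasp: along 105.35985486575471 z -40.52817809780667 lat -0.12236438454101939 n 1493 [317.53457447  71.05319149] top z -37.10446571260448
clock: 11.1
eef_pos: [523.9, 435.8, 44.6]
eef_rot: [3.14, -0.001, 1.408]
wrist_force: [-1.8, -5.1, 10.3]
finger_gap: 0.7
finger_force: 7.3
head surf rel grasp: along 104.45150393716067 z -34.842144053208585 lat 0.5152048332927646 n 1579 [316.31967213  71.70302648] top z -31.24235592207011
```

Lost it: the gap is 0.4 mm and the fingers are bearing on something. I'll raise straight up and look.

```bash
python3 -m handwheel '0 0 .5 0 1;0 0 .5 0 1;0 0 .7 0 1;0 0 .7 0 1;0 0 .7 0 0;0 0 .7 0 0;0 0 0 0 0;0 0 0 0 0' 
python3 - <<'E'
from m import *
s=read_state();print(s['eef_pos'])
ci=camera_info('wrist');p,d=save('wrist','w3.png'); save('scene','s3.png')
a=cv2.imread('pics/s3.png')[180:400,380:640];b=cv2.imread('pics/w3.png')[:300,120:520]
cv2.imwrite('pics/c3.png',np.hstack([cv2.resize(a,(355,300)),b]))
np.save('d3.npy',d)
E
```

```text
clock: 11.82
eef_pos: [523.4, 436.2, 196.6]
eef_rot: [3.14, -0.002, 1.408]
wrist_force: [1.2, -0.3, -0.5]
finger_gap: 23.4
finger_force: 0.0
[523.41397821 436.20906719 196.57785823]
```

View pics/c3.png

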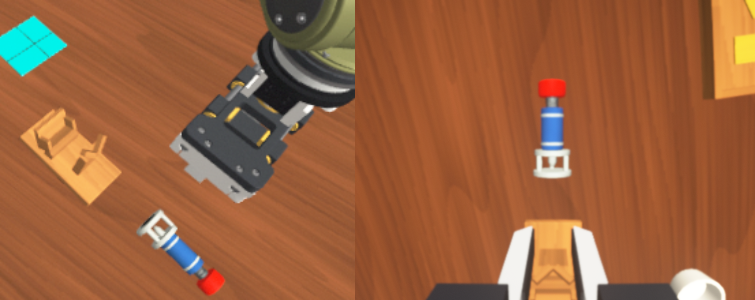

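The punch lies flat on the bench past the rest, aligned with the tool: head at (552,88) and foot at (552,163) in the right crop. I'll take it by the head next, where its weight can swing it upright.

```bash
python3 - <<'E'
from m import *
ci=camera_info('wrist');p,d=camera('wrist');s=read_state()
m=mask(p,(0,150,60),(6,255,255),(260,40,380,140));b=mask(p,(100,120,40),(125,255,255),(260,40,380,200))
a=s['eef_rot'][2];u=np.array([np.cos(a),np.sin(a)]);l=np.array([np.sin(a),-np.cos(a)])
for n,k in(('red',m),('blue',b)):
    c=big(k).reshape(-1,2); r=cv2.minAreaRect(c);
    ys,xs=np.nonzero(k); P=np.array([dep('wrist',q,d,ci) for q in zip(xs,ys)])-s['eef_pos']
    al=P[:,:2]@u; la=P[:,:2]@l
    print(n,r,'z',np.percentile(P[:,2]+s['eef_pos'][2],[5,50,95]).round(1),'along',np.percentile(al,[2,50,98]).round(1),'lat',np.percentile(la,[2,50,98]).round(1))
ct=camera_info('top');p,d=camera('top');m=mask(p,(0,150,90),(6,255,255),(60,150,160,250));q=onz('top',cen(m),22,ct)[:2]-s['eef_pos'][:2];print((m>0).sum(),'top: along',q@u,'lat',q@l)
E
```

```text
red ((318.0, 87.0), (20.0, 28.0), 90.0) z [ 0.3 28.8 32.1] along [ 95.5 105.3 117.5] lat [-14.9   0.7  15.3]
blue ((317.5, 128.5), (23.0, 19.0), 90.0) z [25.4 29.9 32.7] along [38.4 61.6 83.3] lat [-10.7   0.4  11. ]
13 top: along 95.0570743936794 lat 9.436030311621362
```

```bash
python3 -m handwheel '.084 .513 0 0 0.2;.084 .513 0 0 0.2;.084 .513 0 0 0.2;.084 .513 0 0 0.2;.084 .513 0 0 0.2;0 0 -.6 0 .2;0 0 -.6 0 .2;0 0 -.6 0 .2;0 0 -.6 0 .2;0 0 -.6 0 .2;0 0 0 0 .2;0 0 0 0 .2' 10
```

```text
clock: 13.02
eef_pos: [539.3, 538.0, 73.4]
eef_rot: [-3.139, 0.003, 1.408]
wrist_force: [0.3, 0.2, 1.2]
finger_gap: 75.1
finger_force: 0.0
```

```bash
python3 -m handwheel '0 0 -.5 0 .2;0 0 -.5 0 .2;0 0 -.4 0 .2;0 0 -.2 0 .2;0 0 -.11 0 .2;0 0 0 0 .2;0 0 0 0 1;0 0 0 0 1;0 0 0 0 1;0 0 0 0 1;0 0 0 0 1;0 0 0 0 1';python3 -m handwheel '0 0 0 0 1;0 0 0 0 1;0 0 0 0 1' 10
```

```text
clock: 14.02
eef_pos: [539.9, 538.5, 6.9]
eef_rot: [3.141, -0.0, 1.408]
wrist_force: [0.4, 0.2, 0.2]
finger_gap: 38.5
finger_force: 0.0
clock: 14.27
eef_pos: [539.9, 538.6, 6.7]
eef_rot: [3.141, -0.0, 1.408]
wrist_force: [0.5, -0.0, 1.4]
finger_gap: 31.3
finger_force: 10.0
```

```bash
python3 -m handwheel '-.014 -.088 .26 0 1;-.014 -.088 .26 0 1;-.014 -.088 .26 0 1;-.021 -.126 .18 0 1;-.021 -.126 .18 0 1;-.021 -.126 .18 0 1;-.028 -.168 .14 0 1;-.028 -.168 .14 0 1;-.028 -.168 .14 0 1;0 0 0 0 1' 10; python3 tilt.py
python3 -m handwheel '-.032 -.198 .09 0 1;-.032 -.198 .09 0 1;-.032 -.198 .09 0 1;0 0 0 0 1' 10; python3 tilt.py
python3 - <<'E'
from m import *
save('scene','s4.png');save('wrist','w4.png')
a=cv2.imread('pics/s4.png')[180:400,380:640];b=cv2.imread('pics/w4.png')[80:380,120:520]
cv2.imwrite('pics/c4.png',np.hstack([cv2.resize(a,(355,300)),b]))
E
```

```text
clock: 15.1
eef_pos: [532.6, 491.5, 77.7]
eef_rot: [3.141, -0.0, 1.408]
wrist_force: [1.3, -0.0, -1.8]
finger_gap: 31.9
finger_force: 10.0
head surf rel grasp: along 6.215722324907188 z -3.413314736818606 lat -0.06849432753480322 n 2220 [317.42466368 240.4264574 ] top z 4.827502448023935
clock: 15.48
eef_pos: [528.5, 467.3, 87.7]
eef_rot: [-3.142, 0.001, 1.407]
wrist_force: [-0.4, 0.8, -2.1]
finger_gap: 31.6
finger_force: 10.0
head surf rel grasp: along 7.830242040518443 z -2.765374398430268 lat -0.04638451999596378 n 2148 [317.3913649  238.40482823] top z 3.7937364443413344
```

View pics/c4.png

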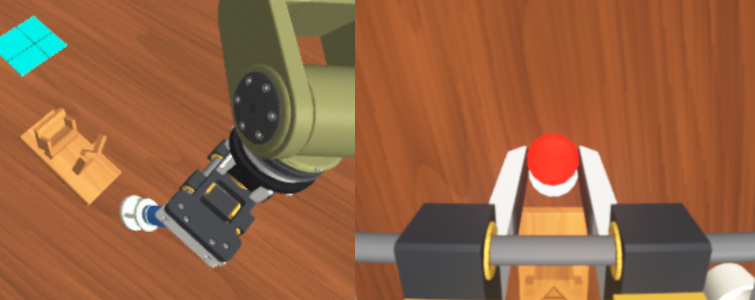

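Crop: the head is between the fingers at (552,160), the foot is visible beneath and just ahead of it, and the tool is tipping it up. I'll continue the arc.

```bash
python3 -m handwheel '-.035 -.21 .045 0 1;-.035 -.21 .045 0 1;-.035 -.21 .01 0 1;-.035 -.21 0 0 1;0 0 0 0 1;0 0 0 0 1' 10; python3 tilt.py
python3 -m handwheel '-.025 -.15 -.02 0 1;-.025 -.15 -.02 0 1;0 0 -.02 0 1;0 0 0 0 1;0 0 0 0 1' 10; python3 tilt.py
```

```text
clock: 16.13
eef_pos: [522.9, 434.7, 91.3]
eef_rot: [-3.142, 0.0, 1.408]
wrist_force: [-0.6, 0.4, 1.7]
finger_gap: 32.3
finger_force: 10.0
head surf rel grasp: along 8.102445712643412 z -1.168148029401081 lat -0.0895603594297628 n 2162 [317.37851544 239.60949746] top z 2.0414701416984116
clock: 16.6
eef_pos: [520.9, 423.3, 88.8]
eef_rot: [3.141, -0.0, 1.408]
wrist_force: [-0.7, -1.2, 4.9]
finger_gap: 31.8
finger_force: 10.0
head surf rel grasp: along 8.294104388735343 z -0.3502188528856891 lat -0.09738172462692969 n 2199 [317.42539683 239.60634921] top z 1.680546228590714
```

```bash
python3 -m handwheel '0 0 .02 0 1;0 0 0 0 1;0 0 0 0 .55;0 0 0 0 .55;0 0 0 0 .55;0 0 0 0 .55;0 0 0 0 .55' 10; python3 tilt.py
```

```text
clock: 17.23
eef_pos: [520.7, 423.3, 89.2]
eef_rot: [-3.141, 0.0, 1.408]
wrist_force: [0.4, -0.5, -0.8]
finger_gap: 42.0
finger_force: 0.0
head surf rel grasp: along -1.86398965954256 z -0.6648973600564005 lat -0.8613504021858354 n 2091 [318.80380952 255.11761905] top z 0.8127920275504579
```

```bash
python3 -m handwheel '-.008 -.05 -.12 0 .55;0 0 -.105 0 .55;0 0 0 0 1;0 0 0 0 1;0 0 0 0 1;0 0 0 0 1;0 0 0 0 1' 30; python3 tilt.py;python3 -m handwheel '0 0 .3 0 1;0 0 .6 0 1;0 0 .6 0 1;0 0 .6 0 1;0 0 .4 0 1;0 0 0 0 1;0 0 0 0 1' 30; python3 tilt.py
```

```text
clock: 17.87
eef_pos: [520.4, 421.3, 80.2]
eef_rot: [-3.141, 0.0, 1.408]
wrist_force: [-0.1, -0.2, -2.8]
finger_gap: 30.9
finger_force: 30.0
head surf rel grasp: along 1.5706488486764953 z 8.427582602189887 lat -0.0126437231190709 n 2416 [317.4485173  256.96622735] top z 9.876088659450673
clock: 18.5
eef_pos: [520.6, 421.4, 181.3]
eef_rot: [3.14, -0.001, 1.408]
wrist_force: [-1.3, -0.3, -3.9]
finger_gap: 31.3
finger_force: 30.0
head surf rel grasp: along 1.3959976493536819 z 8.385914083284376 lat 0.006305889405940488 n 2430 [317.45476873 257.44126074] top z 9.873835583584679
```

```bash
python3 -m handwheel '0 -.2 0 0 1;-.02 -.4 0 0 1;-.04 -.6 0 0 1;-.045 -.75 0 0 1;-.045 -.75 0 0 1;-.045 -.75 0 0 1;-.045 -.75 0 0 1;-.045 -.75 0 0 1;-.045 -.75 0 0 1;-.045 -.75 0 0 1;-.045 -.75 0 0 1;-.045 -.75 0 0 1' 45; python3 -m handwheel '-.045 -.75 0 0 1;-.045 -.75 0 0 1;-.045 -.75 0 0 1;-.045 -.75 0 0 1;-.045 -.75 0 0 1;-.045 -.75 0 0 1;-.04 -.6 0 0 1;-.03 -.45 0 0 1;-.02 -.3 0 0 1;0 -.15 0 0 1;0 0 0 0 1;0 0 0 0 1'
python3 tilt.py
python3 - <<'E'
from m import *
s=read_state();ci=camera_info('wrist');p,d=save('wrist','w5.png');print(s['eef_pos'])
ye=mask(p,(18,90,120),(32,255,255),(200,20,440,230));m=cv2.morphologyEx(ye,cv2.MORPH_CLOSE,np.ones((7,7)))
c=big(m).reshape(-1,2).astype(float);w=np.array([onz('wrist',q,26,ci)[:2] for q in c],np.float32);print(cv2.minAreaRect(w),dep('wrist',c.mean(0),d,ci))
x,y,ww,h=cv2.boundingRect(big(m));print(x,y,ww,h);cv2.imwrite('pics/c5.png',cv2.resize(p[max(0,y-10):y+h+10,x-10:x+ww+10,::-1],None,fx=4,fy=4,interpolation=2))
E
```

```text
clock: 19.55
eef_pos: [500.8, 101.4, 179.3]
eef_rot: [-3.14, 0.001, 1.408]
wrist_force: [0.2, 0.5, -3.0]
finger_gap: 30.7
finger_force: 45.0
clock: 20.55
eef_pos: [487.4, -136.2, 180.1]
eef_rot: [-3.141, -0.0, 1.408]
wrist_force: [0.6, -1.0, -2.8]
finger_gap: 31.2
finger_force: 45.0
head surf rel grasp: along 1.3569161343014469 z 8.477246837893972 lat 0.3411564970800555 n 2469 [316.93629032 257.66532258] top z 9.914578987316219
[ 487.47461626 -135.90239282  180.24018255]
((499.546142578125, -28.199230194091797), (83.37933349609375, 109.9070816040039), 80.99492645263672) [500.81954254 -53.76600124 358.91636056]
259 40 106 84
```

View pics/c5.png

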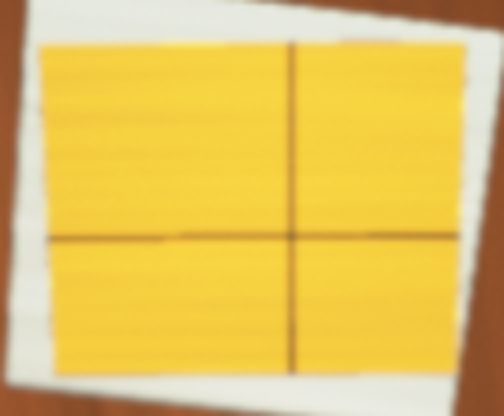

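The crop shows the scribed lines crossing at (291,236), i.e. image (321.4,88.6). The plate measures 83.4 × 109.9 mm, which matches. The cross comes out at about (508.5,-35.7).

```bash
python3 - <<'E'
from m import *
ci=camera_info('wrist');print(onz('wrist',(321.4,88.6),26,ci))
E
python3 -m handwheel '.06 .25 0 0 1;.1 .5 0 0 1;.12 .6 0 0 1;.12 .6 0 0 1;.08 .35 0 0 1;.04 .175 0 0 1;0 0 -.4 0 1;0 0 -.5 0 1;0 0 -.5 0 1;0 0 -.3 0 1;0 0 0 0 1;0 0 0 0 1'; python3 tilt.py
```

```text
[508.2359471 -35.4415603  26.       ]
clock: 21.65
eef_pos: [508.2, -37.4, 112.5]
eef_rot: [-3.141, -0.0, 1.409]
wrist_force: [-0.5, -0.6, -2.3]
finger_gap: 31.6
finger_force: 45.0
head surf rel grasp: along 1.160839119279926 z 8.475430639725943 lat 0.009825418461532643 n 2520 [317.3944664  258.12490119] top z 9.910233414566363
```

```bash
python3 -m handwheel '0 0 -.06 0 1;0 0 -.06 0 1;0 0 0 0 1;0 0 0 0 1';python3 -m handwheel '0 0 -.02 0 1;0 0 -.015 0 1;0 0 0 0 1;0 0 0 0 1'
```

```text
clock: 22.03
eef_pos: [508.3, -37.7, 107.9]
eef_rot: [3.141, 0.0, 1.408]
wrist_force: [0.2, 0.6, -3.2]
finger_gap: 31.0
finger_force: 45.0
clock: 22.37
eef_pos: [508.3, -37.7, 106.2]
eef_rot: [-3.141, 0.0, 1.408]
wrist_force: [-0.9, -0.3, -3.0]
finger_gap: 30.8
finger_force: 45.0
```

```bash
python3 -m handwheel '0 0 -.015 0 1;0 0 0 0 1;0 0 0 0 1';python3 -m handwheel '0 0 -.015 0 1;0 0 0 0 1;0 0 0 0 1'
```

```text
clock: 22.62
eef_pos: [508.5, -37.7, 105.9]
eef_rot: [3.141, -0.0, 1.408]
wrist_force: [1.1, 0.9, 0.7]
finger_gap: 31.1
finger_force: 45.0
clock: 22.87
eef_pos: [508.5, -37.7, 105.4]
eef_rot: [3.141, -0.0, 1.408]
wrist_force: [-0.8, 0.1, 3.0]
finger_gap: 31.0
finger_force: 45.0
```

```bash
python3 -m handwheel '0 0 0 0 .4;0 0 0 0 .4;0 0 0 0 .4;0 0 0 0 .4;0 0 .2 0 .4;0 0 .5 0 .4;0 0 .6 0 .4;0 0 .4 0 .4;0 -.4 .1 0 .4;0 -.5 0 0 .4;0 -.4 0 0 .4;0 0 0 0 .4'
python3 - <<'E'
from m import *
s=read_state();ci=camera_info('wrist');p,d=save('wrist','w6.png');print(s['eef_pos'])
r=mask(p,(0,150,60),(6,255,255),(200,0,440,330));b=mask(p,(100,120,40),(125,255,255),(200,0,440,330))
P=np.array([dep('wrist',(x,y),d,ci) for y,x in np.argwhere(r>0)]);t=P[P[:,2]>P[:,2].max()-4];print('head top',t.mean(0),(t.min(0)+t.max(0))/2,np.ptp(t,0),len(t))
cv2.imwrite('pics/c6.png',cv2.resize(p[20:220,220:420,::-1],None,fx=3,fy=3,interpolation=2))
E
```

```text
clock: 23.87
eef_pos: [508.3, -91.7, 177.7]
eef_rot: [3.141, 0.0, 1.407]
wrist_force: [0.5, -0.7, -0.7]
finger_gap: 56.7
finger_force: 0.0
[508.2832258  -91.66282582 177.68873148]
head top [521.67269368  -9.42878394 356.32734263] [521.67269368  -9.42878394 356.32734263] [0. 0. 0.] 9
```

View pics/c6.png

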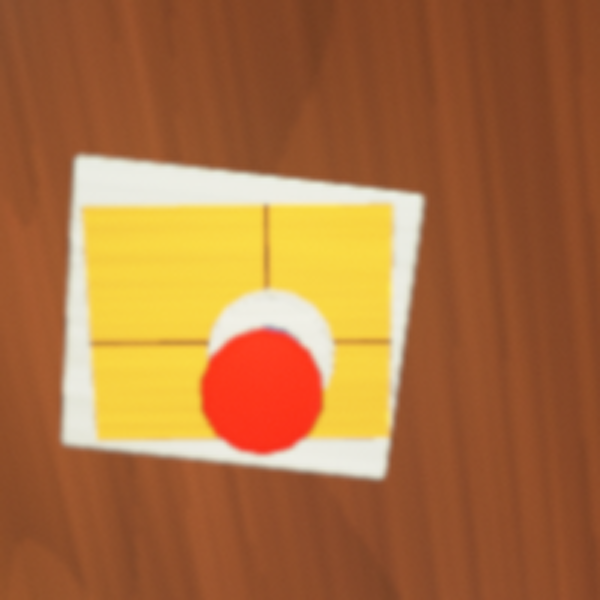

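The punch stands on the plate. In the crop the lines cross at about (267,342), the foot disc spans x 209–335 with its top at y 290, and the head disc is centred at (262,390).

```bash
python3 - <<'E'
from m import *
ci=camera_info('wrist')
f=lambda x,y,z:onz('wrist',(x/3+220-.33,y/3+20-.33),z,ci)[:2]
u=np.array([.162,.987]);l=np.array([.987,-.162])
C=f(267,342,26);print('cross',C)
t=f(272,290,32);print('foot by top arc',t-23*u, 'L/R',f(209,350,32),f(335,350,32),'mid',(f(209,350,32)+f(335,350,32))/2)
H=f(262,390,134);print('head',H,'radius',np.linalg.norm(f(201,390,134)-f(323,390,134))/2)
for n,v in(('head-cross',H-C),('foot-cross',t-23*u-C)): print(n,v,'along',v@u,'lat',v@l)
E
```

```text
cross [508.09275297 -34.3254421 ]
foot by top arc [509.42297461 -39.05648242] L/R [487.40037838 -33.22560149] [531.83974121 -40.59254185] mid [509.6200598  -36.90907167]
head [509.31449618 -37.18556086] radius 15.124683677681046
head-cross [ 1.22174321 -2.86011876] along -2.62501481499418 lat 1.6691997859620347
foot-cross [ 1.33022164 -4.73104032] along -4.454040889393455 lat 2.0793572937271394
```

```bash
python3 -m handwheel '.025 .4 0 0 .4;0 .5 0 0 .4;0 .355 0 0 .4;0 .1 0 0 .4;0 0 -.4 0 .4;0 0 -.5 0 .4;0 0 -.5 0 .4;0 0 -.3 0 .4;0 0 -.08 0 .4;0 0 0 0 .4;0 0 0 0 .4'; python3 tilt.py; python3 -m handwheel '0 0 0 0 1;0 0 0 0 1;0 0 0 0 1;0 0 0 0 1;0 0 0 0 1;0 0 0 0 1;0 0 0 0 1' 45
```

```text
clock: 24.83
eef_pos: [509.7, -35.5, 106.6]
eef_rot: [3.141, -0.0, 1.408]
wrist_force: [0.6, 0.6, 0.2]
finger_gap: 56.3
finger_force: 0.0
head surf rel grasp: along -1.1728433121528195 z 7.656727635088359 lat 0.17635582987975282 n 2424 [317.17953985 261.08299096] top z 9.086742395889544
clock: 25.47
eef_pos: [509.5, -35.5, 106.1]
eef_rot: [3.141, -0.0, 1.408]
wrist_force: [-0.0, 0.0, 1.7]
finger_gap: 31.2
finger_force: 45.0
```

```bash
python3 -m handwheel '0 0 .03 0 1;0 0 .03 0 1;0 0 0 0 1;-.014 .025 0 0 1;-.014 .025 0 0 1;0 0 0 0 1;0 0 0 0 1';  python3 -m handwheel '0 0 -.02 0 1;0 0 -.015 0 1;0 0 -.015 0 1;0 0 0 0 1;0 0 -.01 0 1;0 0 0 0 1'
```

```text
clock: 26.05
eef_pos: [508.1, -33.4, 108.2]
eef_rot: [-3.141, 0.0, 1.408]
wrist_force: [-0.8, 0.0, -3.3]
finger_gap: 31.2
finger_force: 45.0
clock: 26.55
eef_pos: [508.3, -33.5, 106.1]
eef_rot: [3.141, -0.0, 1.408]
wrist_force: [-1.2, 0.2, 0.6]
finger_gap: 31.1
finger_force: 45.0
```

```bash
python3 -m handwheel '0 0 -.02 0 1;0 0 -.02 0 1;0 0 -.02 0 1;0 0 -.02 0 1;0 0 0 0 1' 60;  python3 -m handwheel '0 0 -.02 0 1;0 0 -.02 0 1;0 0 -.02 0 1;0 0 -.02 0 1;0 0 0 0 1;0 0 0 0 1'; python3 tilt.py
```

```text
clock: 26.97
eef_pos: [508.3, -33.5, 102.8]
eef_rot: [3.141, 0.0, 1.408]
wrist_force: [-2.3, 0.3, 6.1]
finger_gap: 31.2
finger_force: 60.0
clock: 27.47
eef_pos: [508.3, -33.5, 99.9]
eef_rot: [3.141, 0.0, 1.408]
wrist_force: [-3.3, 1.3, 8.7]
finger_gap: 30.8
finger_force: 60.0
head surf rel grasp: along -1.0916524960272036 z 8.174639806610486 lat 0.04804160412066935 n 2478 [317.33119229 261.35648334] top z 9.665793668507419
```

```bash
python3 -m handwheel '0 0 -.02 0 1;0 0 -.02 0 1;0 0 -.02 0 1;0 0 -.01 0 1;0 0 0 0 1;0 0 0 0 1';  python3 -m handwheel '0 0 -.01 0 1;0 0 -.01 0 1;0 0 0 0 1'
```

```text
clock: 28.02
eef_pos: [508.4, -33.5, 97.2]
eef_rot: [3.141, 0.0, 1.408]
wrist_force: [-3.8, 0.2, 10.1]
finger_gap: 30.6
finger_force: 60.0
clock: 28.27
eef_pos: [508.4, -33.5, 96.5]
eef_rot: [3.141, 0.0, 1.408]
wrist_force: [-4.1, 0.8, 11.3]
finger_gap: 31.2
finger_force: 60.0
```

```bash
python3 -m handwheel '0 0 -.01 0 1;0 0 -.008 0 1;0 0 0 0 1;0 0 0 0 1'; python3 -m handwheel '0 0 -.008 0 1;0 0 0 0 1;0 0 0 0 1'
```

```text
clock: 28.6
eef_pos: [508.5, -33.5, 96.0]
eef_rot: [3.141, 0.0, 1.408]
wrist_force: [-6.1, 0.9, 14.0]
finger_gap: 30.7
finger_force: 60.0
clock: 28.85
eef_pos: [508.5, -33.5, 96.0]
eef_rot: [3.14, -0.0, 1.408]
wrist_force: [-7.1, 0.6, 16.7]
finger_gap: 31.0
finger_force: 60.0
```

```bash
python3 -m handwheel '0 0 0 0 1;0 0 0 0 1;0 0 0 0 1;0 0 0 0 1;0 0 0 0 1;0 0 0 0 1;0 0 0 0 1'; python3 -m handwheel '0 0 .04 0 1;0 0 .05 0 1;0 0 .05 0 1;0 0 .05 0 1;0 0 .05 0 1;0 0 .05 0 1;0 0 .15 0 1;0 0 .3 0 1;0 0 .3 0 1;0 0 .1 0 1;0 0 0 0 1;0 0 0 0 1'; python3 tilt.py
```

```text
clock: 29.43
eef_pos: [508.5, -33.5, 96.0]
eef_rot: [3.14, 0.0, 1.408]
wrist_force: [-6.4, 0.7, 17.3]
finger_gap: 30.5
finger_force: 60.0
clock: 30.43
eef_pos: [508.0, -33.5, 139.9]
eef_rot: [-3.141, -0.0, 1.408]
wrist_force: [0.2, -0.1, -3.5]
finger_gap: 30.8
finger_force: 60.0
head surf rel grasp: along -1.1858241590980336 z 8.112915207097558 lat -0.04202689247333916 n 2509 [317.52222222 261.18531746] top z 9.590995681981013
```

```bash
python3 -m handwheel '0 0 .5 0 1;.03 -.3 0 0 1;.06 -.6 0 0 1;.06 -.7 0 0 1;.06 -.7 0 0 1;.06 -.7 0 0 1;.06 -.7 0 0 1;.06 -.7 0 0 1;.06 -.6 0 0 1;.05 -.4 0 0 1;.02 -.2 0 0 1;0 0 0 0 1'; python3 -m handwheel '0 0 0 0 1;0 0 -.3 0 1;0 0 -.5 0 1;0 0 -.4 0 1;0 0 -.12 0 1;0 0 0 0 1;0 0 0 0 1'; python3 -m handwheel '0 0 -.05 0 1;0 0 -.02 0 1;0 0 0 0 1;0 0 0 0 1'
```

```text
clock: 31.48
eef_pos: [528.5, -259.0, 159.2]
eef_rot: [-3.14, -0.0, 1.407]
wrist_force: [-0.2, 0.1, -2.4]
finger_gap: 30.9
finger_force: 60.0
clock: 32.07
eef_pos: [529.2, -257.0, 107.9]
eef_rot: [3.141, 0.0, 1.409]
wrist_force: [0.5, 0.9, -3.5]
finger_gap: 30.8
finger_force: 60.0
clock: 32.4
eef_pos: [529.1, -257.6, 105.2]
eef_rot: [3.141, 0.0, 1.408]
wrist_force: [-0.1, -0.6, -2.9]
finger_gap: 30.8
finger_force: 60.0
```

```bash
python3 -m handwheel '0 0 -.05 0 1;0 0 -.03 0 1;0 0 -.02 0 1;0 0 0 0 1;0 0 0 0 1'; python3 -m handwheel '0 0 -.015 0 1;0 0 0 0 1;0 0 0 0 1'; python3 -m handwheel '0 0 -.015 0 1;0 0 0 0 1;0 0 0 0 1'
```

```text
clock: 32.82
eef_pos: [529.0, -257.5, 100.8]
eef_rot: [-3.142, -0.0, 1.408]
wrist_force: [0.5, -0.5, -2.3]
finger_gap: 31.0
finger_force: 60.0
clock: 33.07
eef_pos: [529.0, -257.5, 100.2]
eef_rot: [3.142, 0.0, 1.408]
wrist_force: [-0.3, 0.3, -2.8]
finger_gap: 31.0
finger_force: 60.0
clock: 33.32
eef_pos: [529.1, -257.6, 100.1]
eef_rot: [3.141, 0.0, 1.408]
wrist_force: [-1.8, 0.9, 3.2]
finger_gap: 31.0
finger_force: 60.0
```

```bash
python3 -m handwheel '0 0 0 0 .4;0 0 0 0 .4;0 0 0 0 .4;0 0 0 0 .4;0 0 .2 0 .4;0 0 .5 0 .4;0 0 .6 0 .4;0 0 .6 0 .4;0 -.4 .3 0 .4;0 -.5 0 0 .4;0 -.4 0 0 .4;0 0 0 0 .4'
python3 - <<'E'
from m import *
p,d=save('wrist','w7.png'); q,_=save('top','t7.png'); cv2.imwrite('pics/c7.png',np.hstack([p[0:260,140:500,::-1],q[80:340,280:520,::-1]]))
E
```

```text
clock: 34.32
eef_pos: [528.7, -311.7, 188.2]
eef_rot: [3.141, 0.001, 1.406]
wrist_force: [-0.5, 0.5, -0.6]
finger_gap: 56.4
finger_force: 0.0
```

View pics/c7.png

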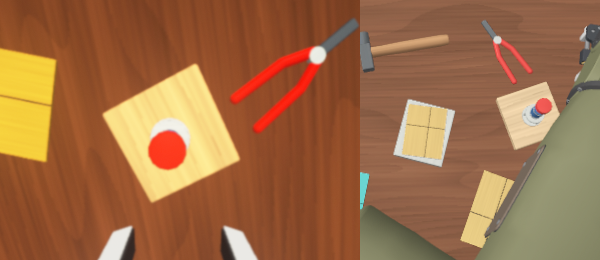

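The punch stands upright near the block's middle, with its foot at (170,135) and the block centred at about (171,132) in the left crop. The plate, pliers and hammer look undisturbed and the fingers are clear.

```bash
python3 -c "
from cell import *
print(sign_off())"
```

```text
the job is handed in; nothing more can be done
None
```

The job is handed in, with no verdict returned: I dropped the punch once beside its rest, then stood it on the plate within about 3 mm of the cross, shifted it closer, pressed it to its stop (about 20 N, held over half a second), lifted it straight up, and left it standing near the middle of the wooden block.

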